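Find the full tin by its weight

ROBOT

A 6-joint arm with a two-finger parallel gripper is mounted at the origin on a cart in front of the work surface, level with it; the furniture and walls round the work are solid. World frame = base frame: x ahead of the robot, y to its left, z up, the work surface at z = 0. Lengths are in m, angles in degrees, forces in N, time in s.
With the tool pointing down it reaches from about 0.4 to 0.825 m from the base axis. Payload 7 kg.
Tool frame: the origin (TCP) lies at the very end of the fingers, on their centre line; the grasp point (between the pads) lies 19 mm behind it; z points along the fingers, y is the line along which they close (so a half turn about z gives the same grasp; the last joint's range is limited). The gripper opens to 88 mm and grips with 3 to 60 N. Pads are 19 mm wide; open, the fingers measure 130 mm over their backs; the gripper's body (78 mm by 193 mm) begins 47 mm behind the grasp point.
Start: joints at [-49.383, 20.546, 0.682, 0, -70.136, -16.507], TCP at [0.276, -0.616, 0.227] pointing down, gripper open.
Joint ranges: [-176.03, 176.03], [-82.01, 121.73], [-58.28, 71.71], [-173.87, 95.51], [-174.79, -0.11], [-173.66, 173.66]. Speed limits (degrees/s): [136.94, 136.94, 172.46, 180, 180, 180].

INTERFACE

Orientations are given as [roll, pitch, yaw] about the fixed x, y, z axes, in that order (R = Rz(yaw) Ry(pitch) Rx(roll)).
In Python, from plant import get_state, imaging, r, finder gives the robot as it stands.
- The arm moves only by the shell command python3 -m handwheel 'ROWS' [FORCE]. ROWS is JSON, a list of rows, each a list of 5 numbers: the closure, from 0 (fully open) to 1 (shut), then the shift along the world's x, y, z in cm, then the turn about the world's z in degrees. A call has 1 to 8 rows; each row is the pose to reach, as a shift and turn from the pose commanded when the call began; what a row does not reach only later rows make up. A row lasts 1/8 s, in which the tool goes at most 62.5 mm and 10.7 degrees, less where a joint would pass 70% of its speed; a pose out of reach is approached as far as the arm can. A call with a gripper value outside its range is refused whole. The fingers move at their own pace and stop on an object; FORCE is the grip in N (left out, the last holds). Time passes only in rows, so rows that repeat a pose let the fingers close. It gives the time, the measured TCP pose, the force, the opening and the grip force at its end, in the units of the state.
- get_state(): the state, without advancing time (a new reading comes with each control period).
- imaging.capture(name): name is "scene" or "side" or "wrist"; returns (picture, depth): 420x560x3 uint8, red, green, blue; 420x560 float32, m along the optical axis (not along the pixel's ray), 0 where there is no reading.
- imaging.get_calibration(name): a dict with "fx", "fy", "cx", "cy" (pixels), "rvec" (rotation vector, rad) and "tvec" (3), from world to camera coordinates, as OpenCV has them; the wrist camera has in their place "hand_eye" (4x4, takes a point from camera to tool coordinates, whose origin is the TCP and whose axes are the flange's). Camera axes: x right, y down, z forward; pixel columns grow to the right and rows downward; lengths in m; the calibration is good to about 2 mm. The wrist camera is an equidistant fisheye: a pixel r from the principal point sees the ray r / f radians off the axis. A picture is of the moment at which its call begins: read the wrist's pose just before it. get_calibration takes no time and is no camera call.
- r.close_job(): hands the job in; it is judged then, once.
Trained networks look in the newest picture that a camera, given by its name, has taken for a name from the list of things; names that differ only in an ending like _2 or _b are one class to them, and where a whole thing is asked for, a point or a joint stands for the part that bears it (a point fixed in the world has none). Each returns a list of dicts, best first, with "p" (0 to 1); they miss things now and then, are a little off and sometimes report something else, mostly with a low value. They report only what shows in the picture. A call takes as long as a camera call.
- finder.cut_out(camera, query): "region" (420x560 bool, what is visible of it) and "pixel" ([column, row] in pixels, amid what is visible of it).
The state is a dict: "time_s": time; "joints": joint angles; "qd": joint speeds; "joint_torque": joint torques, N m; "tcp_pos": TCP position; "eef_rot": TCP orientation; "contact_force": force on the tool from outside, world axes, zero at the start; "moment": the same for the moment, N m; "gripper_width": finger opening in m; "gripper_force": force on a finger pad.
Only numpy, scipy, OpenCV 4.12 (cv2) and the standard library are available. Lean on these libraries where they do the work, as an engineer would, in place of code of your own. Each camera call takes 0.05 s, during which the arm holds its last target. There are 200 camera calls.

TASK

The three closed notions tins on the shop counter look alike but are filled differently, so feel their weights. Put the two lighter ones away in the large round well of the wooden caddy, first the heavier of these two, seated in the well, then the lightest squarely on its lid; set them down rather than dropping them and leave the thread spools, tape measure and carton alone. Finish while holding the heaviest tin in the gripper, still, upright and well clear of the counter (about 15 cm up), ready to hand to the customer: do not put it down.

Things in the scene. Friction and masses are not known exactly. Their poses are not given: they have to be found in the camera images.
- tin_a: closed metal tin with a blank label, one of three exactly alike: round, 56 mm in diameter, 57.5 mm high, the lid does not come off. Origin: centre of the underside, z up its axis. Its side bears a firm grip (20 N) anywhere above the lowest 6 mm. What the three hold (packed notions, may shift a few mm inside) differs and cannot be seen; which tin is which changes every time
- tin_b: closed tin like tin_a. By total weight one of the three is the lightest (115 to 125 g), one the middle (260 to 300 g), one the heaviest (480 to 560 g), in any order
- tin_c: closed tin like tin_a. Tins nest: the foot is stepped in to 43 to 47 mm diameter for the lowest 3 mm, the lid has a raised rim 2 mm high with a 53 mm opening; a tin set squarely on another sits within that rim, its underside 55.5 mm above the other's underside
- caddy: flat wooden block 88 x 260 x 22 mm, fixed to the counter, dark end caps; origin: centre of its underside, z up, y along its length. A round well for the tins (62 mm in diameter, 10 mm deep to the grey felt on its floor, chamfered mouth) lies at y = -0.068 in its frame; two thread spools stand in small wells at y = +0.035 and +0.087
- well_floor (a point): centre of the floor of the caddy's large round well (top of the felt), 12 mm above the counter and 10 mm below the caddy's top; axes as the caddy's
- felt: grey felt disc 59 mm in diameter, 2 mm thick, glued to the floor of the caddy's large well; origin: centre of its underside, 10 mm above the counter. The seated tin rests on it
- spool_a: thread spool, 31 mm in diameter, 52 mm high, standing in the caddy's middle small well; origin: centre of its underside, 10 mm above the counter. Leave alone
- spool_b: thread spool, 31 mm in diameter, 52 mm high, standing in the caddy's end small well; origin as the other's. Leave alone
- tape: tape measure lying on the counter behind the tins, 51 x 65 x 21 mm; origin: centre of its underside. Leave alone
- carton: small printed carton lying on the counter behind the tins, 45 x 66 x 30 mm; origin: centre of its underside. Leave alone

How it is judged (in metres and radians):
On the way, in this order (a step that is already met when the one before it is completed fails the run):
1. the tin of middle weight sits in the caddy's well, upright and let go, with nothing on it yet ((((horizontal distance between tin_a and well_floor below 0.005 m and z of tin_a in the frame of well_floor below 0.003 m and angle between tin_a's own z axis and vertical below 0.05 rad) and (contact force between tin_a and the fingers below 0.05 N and linear speed of tin_a below 0.02 m/s) and contact force between tin_a and felt between 2 and 4.3 N) or ((horizontal distance between tin_b and well_floor below 0.005 m and z of tin_b in the frame of well_floor below 0.003 m and angle between tin_b's own z axis and vertical below 0.05 rad) and (contact force between tin_b and the fingers below 0.05 N and linear speed of tin_b below 0.02 m/s) and contact force between tin_b and felt between 2 and 4.3 N) or ((horizontal distance between tin_c and well_floor below 0.005 m and z of tin_c in the frame of well_floor below 0.003 m and angle between tin_c's own z axis and vertical below 0.05 rad) and (contact force between tin_c and the fingers below 0.05 N and linear speed of tin_c below 0.02 m/s) and contact force between tin_c and felt between 2 and 4.3 N))), for 0.2 s.
2. the lightest tin stands squarely nested on its lid and is let go ((((horizontal distance between tin_a and well_floor below 0.005 m and z of tin_a in the frame of well_floor below 0.003 m and angle between tin_a's own z axis and vertical below 0.05 rad) and (contact force between tin_a and the fingers below 0.05 N and linear speed of tin_a below 0.02 m/s) and contact force between tin_a and felt between 3 and 5.5 N) or ((horizontal distance between tin_b and well_floor below 0.005 m and z of tin_b in the frame of well_floor below 0.003 m and angle between tin_b's own z axis and vertical below 0.05 rad) and (contact force between tin_b and the fingers below 0.05 N and linear speed of tin_b below 0.02 m/s) and contact force between tin_b and felt between 3 and 5.5 N) or ((horizontal distance between tin_c and well_floor below 0.005 m and z of tin_c in the frame of well_floor below 0.003 m and angle between tin_c's own z axis and vertical below 0.05 rad) and (contact force between tin_c and the fingers below 0.05 N and linear speed of tin_c below 0.02 m/s) and contact force between tin_c and felt between 3 and 5.5 N)) and ((horizontal distance between tin_a and well_floor below 0.007 m and z of tin_a in the frame of well_floor between 0.053 and 0.058 m and angle between tin_a's own z axis and vertical below 0.05 rad and (contact force between tin_a and the fingers below 0.05 N and linear speed of tin_a below 0.02 m/s) and (contact force between tin_a and tin_b between 0.8 and 2.2 N or contact force between tin_a and tin_c between 0.8 and 2.2 N)) or (horizontal distance between tin_b and well_floor below 0.007 m and z of tin_b in the frame of well_floor between 0.053 and 0.058 m and angle between tin_b's own z axis and vertical below 0.05 rad and (contact force between tin_b and the fingers below 0.05 N and linear speed of tin_b below 0.02 m/s) and (contact force between tin_b and tin_a between 0.8 and 2.2 N or contact force between tin_b and tin_c between 0.8 and 2.2 N)) or (horizontal distance between tin_c and well_floor below 0.007 m and z of tin_c in the frame of well_floor between 0.053 and 0.058 m and angle between tin_c's own z axis and vertical below 0.05 rad and (contact force between tin_c and the fingers below 0.05 N and linear speed of tin_c below 0.02 m/s) and (contact force between tin_c and tin_a between 0.8 and 2.2 N or contact force between tin_c and tin_b between 0.8 and 2.2 N)))), for 0.2 s.
At the end, for the whole second after the job is handed in: middle-weight tin seated in the well and lightest nested on its lid (within 5 and 7 mm of the well's centre, tilt under 0.05 rad), both let go and at rest; heaviest held still in the fingers, underside over 80 mm up, tilt under 0.25 rad, touching no caddy or other tin (all of step 2 and ((height (world z) of tin_a above 0.08 m and angle between tin_a's own z axis and vertical below 0.25 rad and linear speed of tin_a below 0.03 m/s and contact force between tin_a and the fingers above 1 N and contact force between tin_a and tin_b below 0.01 N and contact force between tin_a and tin_c below 0.01 N and contact force between tin_a and caddy below 0.01 N) or (height (world z) of tin_b above 0.08 m and angle between tin_b's own z axis and vertical below 0.25 rad and linear speed of tin_b below 0.03 m/s and contact force between tin_b and the fingers above 1 N and contact force between tin_b and tin_a below 0.01 N and contact force between tin_b and tin_c below 0.01 N and contact force between tin_b and caddy below 0.01 N) or (height (world z) of tin_c above 0.08 m and angle between tin_c's own z axis and vertical below 0.25 rad and linear speed of tin_c below 0.03 m/s and contact force between tin_c and the fingers above 1 N and contact force between tin_c and tin_a below 0.01 N and contact force between tin_c and tin_b below 0.01 N and contact force between tin_c and caddy below 0.01 N))); the arm keeps its last pose, push and grip.
It fails at once if a tin is tipped over (angle between any of tin_a, tin_b, tin_c's own z axis and vertical above 0.7 rad).
It fails at once if a tin is dropped or thrown (faster than 0.5 m/s with no finger on it) ((linear speed of tin_a above 0.5 m/s and contact force between tin_a and the fingers below 0.01 N) or (linear speed of tin_b above 0.5 m/s and contact force between tin_b and the fingers below 0.01 N) or (linear speed of tin_c above 0.5 m/s and contact force between tin_c and the fingers below 0.01 N)).
It fails at once if a thread spool is lifted or knocked out of its place (distance of any of spool_a, spool_b from where it was at the start of the episode above 0.02 m).
It fails at once if the tape measure or the carton is pushed away (distance of any of tape, carton from where it was at the start of the episode above 0.03 m).
It also fails if it takes over 72 s, if anything falls off the work surface, if the arm or the gripper's body presses on something with over 40 N, if the wrist force passes 120 N, or if a joint passes its speed limit or range.

## Working session

There is one attempt and no reset: what is moved stays moved. The work goes in short steps, Python scripts to look and compute and a shell command to move; the robot and the scene stay as the last step left them, time stands still between calls to the robot, and variables do not carry over. Pictures are saved under pics/ and viewed, at most 10 in all, crops included, and the job is handed in when it is done.

```bash
ls && mkdir -p pics
cat > h.py <<'E'
import numpy as np, cv2
from plant import get_state, imaging, r, finder
def cloud(name, depth):
    c=imaging.get_calibration(name); R=cv2.Rodrigues(np.array(c["rvec"],float))[0]; t=np.array(c["tvec"],float).ravel()
    v,u=np.mgrid[:420,:560]
    P=np.stack([(u-c["cx"])/c["fx"]*depth,(v-c["cy"])/c["fy"]*depth,depth],-1)
    return (P-t)@R
E
python3 - <<'E'
from h import *
print(get_state())
for n in ("scene","side"):
    im,d=imaging.capture(n); cv2.imwrite(f"pics/{n}0.png",im[...,::-1]); W=cloud(n,d)
    for q in ("tin_a","caddy","felt","tape","carton","spool_a"):
        for f in finder.cut_out(n,q)[:4]:
            m=f["region"]&(d>0); w=W[m]
            if len(w)<5: continue
            top=w[w[:,2]>np.percentile(w[:,2],95)-.006]
            print(n,q,round(f["p"],2),np.round(f["pixel"]),m.sum(),"min",w.min(0).round(3),"max",w.max(0).round(3),"top",((top.min(0)+top.max(0))/2).round(4),len(top))
E
```

```text
pics
{'time_s': 0.0, 'joints': array([-4.93831907e+01,  2.05902064e+01,  6.35041986e-01, -1.99803594e-02,
       -7.01350221e+01, -1.65076588e+01]), 'qd': array([ 8.65287058e-02, -4.90705872e-02,  1.30507747e-02, -5.42009953e-05,
        3.67960795e-03,  1.73676696e-02]), 'joint_torque': array([-2.27573255e-04, -5.82712948e+01,  2.93055761e+01,  6.99759588e+00,
        6.57204859e-03, -1.75033047e-04]), 'tcp_pos': array([ 0.27551476, -0.61569236,  0.22564662]), 'eef_rot': array([ 1.79908193e+02, -7.61960131e-03, -1.55897648e+02]), 'contact_force': array([-0.06750686,  0.17909735, -0.62827343]), 'moment': array([-0.0306316 , -0.00959265, -0.03182045]), 'gripper_force': 0.0, 'gripper_width': 0.08766744202227596}
scene tin_a 0.84 [373. 205.] 483 min [ 0.51  -0.411 -0.006] max [ 0.637 -0.289  0.058] top [ 0.54   -0.319   0.0538] 183
scene tin_a 0.67 [301. 222.] 515 min [ 0.556 -0.172 -0.003] max [ 0.658 -0.054  0.057] top [ 0.5848 -0.0838  0.0536] 221
scene tin_a 0.6 [348. 224.] 512 min [ 0.489 -0.209 -0.002] max [ 0.55  -0.152  0.058] top [ 0.5205 -0.1806  0.0541] 218
scene caddy 0.65 [
[... 1268 characters left out ...]
] 337
side felt 0.82 [240. 262.] 445 min [0.571 0.106 0.01 ] max [0.627 0.16  0.023] top [0.5986 0.1329 0.0162] 445
side tape 0.87 [283. 184.] 271 min [ 0.649 -0.168 -0.   ] max [ 0.697 -0.096  0.023] top [ 0.674  -0.1216  0.0193] 192
side carton 0.6 [324. 149.] 481 min [ 0.629 -0.391 -0.001] max [ 0.699 -0.272  0.033] top [ 0.6617 -0.3103  0.0296] 241
side carton 0.2 [369. 158.] 533 min [ 0.512 -0.43   0.001] max [ 0.594 -0.289  0.06 ] top [ 0.5393 -0.3181  0.0558] 228
side spool_a 0.89 [162. 272.] 460 min [0.679 0.235 0.012] max [0.71  0.271 0.065] top [0.6946 0.2558 0.0611] 185
side spool_a 0.63 [188. 261.] 429 min [0.646 0.186 0.017] max [0.679 0.23  0.065] top [0.6623 0.2147 0.0612] 176
```

View pics/side0.png

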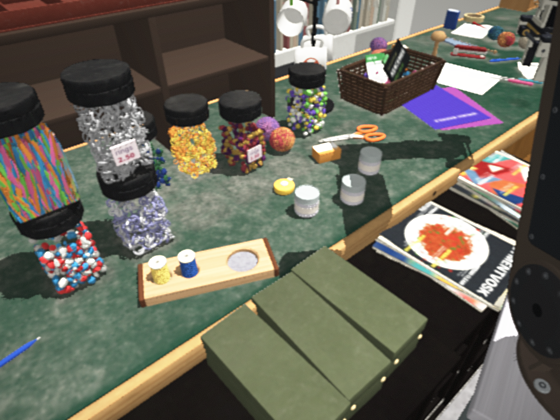

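```bash
python3 -m handwheel '[[0,5,5,0,0],[0,10,10,0,0],[0,14,14,0,0],[0,18,18,0,0],[0,22,23,0,0],[0,25,28,-4,0],[0,26.4,29.7,-8,0],[0,26.4,29.7,-10,0]]' 20
```

```text
time_s: 1.7
tcp_pos: [0.5399, -0.3164, 0.1239]
eef_rot: [179.9, -0.1, -155.7]
contact_force: [0.1, -1.0, -0.6]
gripper_width: 0.0876
gripper_force: 0.0
```

The side view shows the tins at pixels (307,201), (353,189) and (369,160). The caddy is at (208,270) with its well at (243,261), and the tape (284,186) and carton (325,152) are where the networks reported them. I'm descending on the first tin.

```bash
python3 -m handwheel '[[0,0,-0.2,-4,0],[0,0,-0.2,-8,0],[0,0,-0.2,-10.2,0],[0,0,-0.2,-10.2,0],[0.5,0,-0.2,-10.2,0],[0.5,0,-0.2,-10.2,0],[0.5,0,-0.2,-10.2,0],[0.5,0,-0.2,-10.2,0]]' 20
python3 - <<'E'
from h import *
im,d=imaging.capture("side"); W=cloud("side",d)
# obstacles near well above 0.07
m=(d>0)&(np.hypot(W[...,0]-.60,W[...,1]-.1335)<.3)&(W[...,2]>.07)
w=W[m]; 
if len(w):
    k=np.argsort(np.hypot(w[:,0]-.6,w[:,1]-.1335)); print(len(w),w[k[:200:25]].round(3),w.max(0))
E
```

```text
time_s: 2.7
tcp_pos: [0.54, -0.3212, 0.0253]
eef_rot: [-180.0, 0.0, -155.9]
contact_force: [-0.4, 1.8, 4.6]
gripper_width: 0.0558
gripper_force: 20.0
20486 [[0.76  0.17  0.217]
 [0.763 0.172 0.204]
 [0.764 0.172 0.218]
 [0.766 0.169 0.258]
 [0.767 0.169 0.206]
 [0.761 0.192 0.252]
 [0.769 0.162 0.264]
 [0.761 0.193 0.254]] [0.87556883 0.357138   0.4600924 ]
```

```bash
cat > weigh.py <<'E'
from h import *
F=[];M=[]
for _ in range(8):
    imaging.capture("wrist"); s=get_state(); F.append(s["contact_force"]); M.append(s["moment"])
print("F",np.mean(F,0).round(2),np.std(F,0).round(2),"M",np.mean(M,0).round(3),s["tcp_pos"].round(4),s["eef_rot"].round(2),s["gripper_width"],s["gripper_force"],s["time_s"])
E
python3 -m handwheel '[[0.5,0,0,2,0],[0.5,0,0,4,0],[0.5,0,0,6,0],[0.5,0,0,7,0],[0.5,0,0,7,0],[0.5,0,0,7,0]]'; python3 weigh.py
```

```text
time_s: 3.5
tcp_pos: [0.5391, -0.3208, 0.0935]
eef_rot: [179.9, -0.1, -155.9]
contact_force: [0.4, -0.6, -3.6]
gripper_width: 0.0557
gripper_force: 20.0
F [-0.11  0.13 -2.68] [0.65 0.46 0.3 ] M [0.013 0.001 0.009] [ 0.5396 -0.3211  0.0943] [ 1.7999e+02 -2.0000e-02 -1.5589e+02] 0.05569523945551589 19.99946880818097 3.9
```

Tin 1 weighs about 2.7 N, so it is the middle one. I'm carrying it over the well.

```bash
python3 -m handwheel '[[0.5,0,2,3,0],[0.5,1,7,4,0],[0.5,1.8,13,4,0],[0.5,2.6,19,4,0],[0.5,3.4,25,4,0],[0.5,4.2,31,4,0],[0.5,5,37,4,0],[0.5,5.5,42,4,0]]'; python3 -m handwheel '[[0.5,0.4,2.5,0,0],[0.5,0.5,3.4,-1,0],[0.5,0.5,3.4,-4,0],[0.5,0.5,3.4,-4,0],[0.5,0.5,3.4,-4,0]]'
cat > meas.py <<'E'
from h import *
from scipy.optimize import least_squares
def fit(p,R): 
    return least_squares(lambda c:np.hypot(*(p-c).T)-R,np.median(p,0),loss="soft_l1",f_scale=.001).x
s=get_state(); print(s["tcp_pos"].round(4),s["eef_rot"].round(2),s["time_s"])
for n in ("scene","side"):
    im,d=imaging.capture(n); cv2.imwrite(f"pics/{n}_t{s['time_s']:.1f}.png",im[...,::-1]); W=cloud(n,d)
    for q in ("tin_a","felt","spool_a"):
        for f in finder.cut_out(n,q)[:4]:
            if f["p"]<.3: continue
            m=f["region"]; w=W[cv2.erode(m.astype(np.uint8),np.ones((3,3)))>0]; w=w[w[:,2]>-.01]
            if len(w)<20: continue
            z=np.percentile(w[:,2],95); side=w[(w[:,2]<z-.012)&(w[:,2]>z-.05)]; top=w[w[:,2]>z-.006]
            print(n,q,round(f["p"],2),np.round(f["pixel"]),len(w),"z",z.round(3),"topmid",((top.min(0)+top.max(0))/2).round(4),"mean",w.mean(0).round(4),
              "sidefit",fit(side[:,:2],.028 if q[0]=="t" else .0155).round(4) if len(side)>20 else None,len(side))
E
python3 meas.py
```

```text
time_s: 4.9
tcp_pos: [0.5949, 0.1013, 0.1347]
eef_rot: [-180.0, 0.0, -155.8]
contact_force: [-0.3, -0.3, -1.8]
gripper_width: 0.0558
gripper_force: 20.0
time_s: 5.52
tcp_pos: [0.6001, 0.1321, 0.0951]
eef_rot: [-180.0, 0.0, -155.9]
contact_force: [-0.2, -0.5, -2.6]
gripper_width: 0.0559
gripper_force: 20.0
[0.6001 0.1321 0.0951] [-179.97    0.   -155.93] 5.525
scene tin_a 0.96 [230. 234.] 287 z 0.125 topmid [0.588  0.1305 0.1237] mean [0.5789 0.1364 0.1049] sidefit [0.6022 0.1334] 174
scene tin_a 0.6 [302. 221.] 386 z 0.055 topmid [0.1797 0.271  0.4124] mean [ 0.5726 -0.0715  0.0423] sidefit [ 0.5491 -0.0511] 182
scene tin_a 0.55 [348. 225.] 424 z 0.056 topmid [0.1488 0.2221 0.4126] mean [ 0.5048 -0.1654  0.045 ] sidefit [ 0.4866 -0.1459] 201
scene felt 0.76 [232. 255.] 146 z 0.012 topmid [0.1872 0.3783 0.391 ] mean [0.5909 0.1379 0.0207] sidefit None 0
scene spool_a 0.63 [167. 245.] 194 z 0.061 topmid [0.6943 0.256  0.0598] mean [0.6878 0.2573 0.0472] sidefit [0.6971 0.2538] 95
scene spool_a 0.62 [189. 244.] 195 z 0.062 topmid [0.2133 0.4252 0.4157] mean [0.6504 0.2198 0.0492] sidefit [0.6401 0.226 ] 106
side tin_a 0.95 [354. 188.] 594 z 0.057 topmid [ 0.5173 -0.1806  0.0556] mean [ 0.5142 -0.1683  0.0425] sidefit [ 0.5192 -0.1822] 269
side tin_a 0.57 [306. 202.] 599 z 0.057 topmid [0.4152 0.2158 0.3262] mean [ 0.5763 -0.0672  0.0454] sidefit [ 0.5617 -0.039 ] 265
side tin_a 0.54 [250. 238.] 105 z 0.113 topmid [0.5727 0.1336 0.1113] mean [0.5747 0.1403 0.0936] sidefit [0.6005 0.1342] 79
side spool_a 0.92 [158. 271.] 360 z 0.063 topmid [0.4644 0.3902 0.3292] mean [0.686  0.2602 0.0506] sidefit [0.6706 0.2685] 168
side spool_a 0.66 [190. 260.] 368 z 0.063 topmid [0.4483 0.3708 0.3291] mean [0.6512 0.2236 0.053 ] sidefit [0.6421 0.2321] 189
```

```bash
python3 - <<'E'
from h import *
for n in ("scene","side"):
    im=cv2.imread(f"pics/{n}0.png"); c=imaging.get_calibration(n); R=cv2.Rodrigues(np.array(c["rvec"],float))[0]; t=np.array(c["tvec"],float).ravel()
    K=np.array([[c["fx"],0,c["cx"]],[0,c["fy"],c["cy"]],[0,0,1]])
    # rectify plane z=0.022 to a metric map: 4 px/mm... x .48-.80 , y .02-.36 at 2 px/mm
    out=[]
    for z in (.022,.012):
        H=K@np.c_[R[:,0],R[:,1],R[:,2]*z+t]          # (x,y,1)->pixel
        S=np.array([[.0005,0,.5],[0,.0005,.04],[0,0,1]]) # map px (u=x, v=y)
        out.append(cv2.warpPerspective(im,H@S,(600,600),flags=cv2.INTER_CUBIC|cv2.WARP_INVERSE_MAP))
    a=out[0].copy()
    for w,col in (((.5987,.1337),(0,0,255)),):
        p=(int((w[0]-.5)*2000),int((w[1]-.04)*2000)); cv2.circle(a,p,62,col,1)
    b=out[1].copy(); cv2.circle(b,p,59,(0,0,255),1)
    cv2.imwrite(f"pics/rect_{n}.png",np.hstack([cv2.resize(a[:400,:400],None,fx=1,fy=1),b[:400,:400]]))
E
python3 -c "
import cv2,numpy as np
cv2.imwrite('pics/rect.png',cv2.resize(np.vstack([cv2.imread('pics/rect_scene.png')[60:360],cv2.imread('pics/rect_side.png')[60:360]]),(800,600)))"
```

```text
(no output)
```

View pics/rect.png

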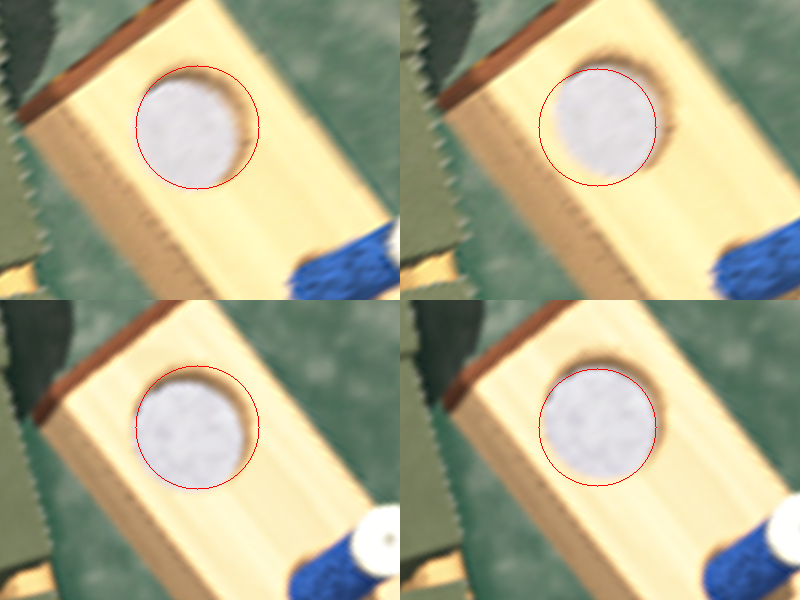

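The rectified top view (well rim at about (197,127) in the upper left panel and (197,428) in the lower left) agrees with my estimate of the well, (0.5987, 0.1337), in both cameras. I'm making a small correction and lowering the tin.

```bash
python3 -m handwheel '[[0.5,-0.2,0.1,-1,0],[0.5,-0.2,0.1,-3,0],[0.5,-0.2,0.1,-4,0],[0.5,-0.2,0.1,-4.6,0],[0.5,-0.2,0.1,-5.2,0],[0.5,-0.2,0.1,-5.5,0],[0.5,-0.2,0.1,-5.5,0],[0.5,-0.2,0.1,-5.5,0]]'; python3 weigh.py
```

```text
time_s: 6.92
tcp_pos: [0.5979, 0.134, 0.0399]
eef_rot: [180.0, 0.0, -155.9]
contact_force: [0.9, 0.9, -2.9]
gripper_width: 0.0562
gripper_force: 20.0
F [ 0.25  0.38 -2.79] [0.41 0.68 0.25] M [ 0.016 -0.01   0.005] [0.5977 0.1339 0.0396] [ 180.      0.   -155.89] 0.05595436569926874 19.999477028195294 7.325
```

```bash
python3 -m handwheel '[[0.5,0,0,-0.15,0],[0.5,0,0,-0.3,0],[0.5,0,0,-0.3,0],[0.5,0,0,-0.3,0]]'; python3 weigh.py
```

```text
time_s: 7.82
tcp_pos: [0.5978, 0.1339, 0.0373]
eef_rot: [-180.0, 0.0, -155.9]
contact_force: [-3.3, -0.2, 5.5]
gripper_width: 0.0555
gripper_force: 20.0
F [-3.47 -0.23  5.79] [0.35 0.39 0.38] M [-0.007  1.191  0.037] [0.5978 0.1339 0.0373] [-1.7999e+02  2.0000e-02 -1.5587e+02] 0.0560797886506291 20.000610061980552 8.225
```

```bash
python3 -m handwheel '[[0.5,-0.1,0,0.1,0],[0.5,-0.15,0,0.1,0],[0.5,-0.15,0,0,0],[0.5,-0.15,0,-0.1,0],[0.5,-0.15,0,-0.1,0]]'; python3 weigh.py
```

```text
time_s: 8.85
tcp_pos: [0.597, 0.1339, 0.0373]
eef_rot: [-180.0, 0.1, -155.9]
contact_force: [-2.2, -2.4, 11.4]
gripper_width: 0.0556
gripper_force: 20.0
F [-2.1  -1.99 11.29] [0.5  0.47 0.41] M [-0.65   0.797 -0.001] [0.597  0.1339 0.0373] [-1.7997e+02  1.0000e-01 -1.5586e+02] 0.055507167586724505 20.001322438110947 9.25
```

The TCP height is exactly the grasp height plus 12 mm, so the tin is seated on the felt. I'm easing off the pressure and releasing it.

```bash
python3 -m handwheel '[[0.5,0,0,0.1,0],[0.5,0,0,0.1,0],[0.3,0,0,0.1,0],[0.2,0,0,0.1,0],[0.1,0,0,0.1,0],[0,0,0,0.1,0],[0,0,0,0.1,0]]'; python3 -m handwheel '[[0,0,0,2,0],[0,0,0,5,0],[0,0,0,9,0],[0,0,0,13,0],[0,-2,-6,14,0],[0,-4,-12,14,0],[0,-4,-18,14,0],[0,-4,-21,14,0]]'
python3 - <<'E'
from h import *
print(get_state()["tcp_pos"].round(4))
for n in ("scene","side"):
    im,d=imaging.capture(n); cv2.imwrite(f"pics/{n}1.png",im[...,::-1]); W=cloud(n,d)
    for f in finder.cut_out(n,"tin_a")[:4]:
        m=f["region"]&(d>0); w=W[m]; top=w[w[:,2]>np.percentile(w[:,2],95)-.006]
        print(n,round(f["p"],2),np.round(f["pixel"]),m.sum(),"z",np.percentile(w[:,2],95).round(4),"top",((top.min(0)+top.max(0))/2).round(4),len(top))
E
```

```text
time_s: 10.12
tcp_pos: [0.5961, 0.1339, 0.0365]
eef_rot: [180.0, -0.0, -155.9]
contact_force: [-0.1, 0.1, -0.2]
gripper_width: 0.0865
gripper_force: 0.0
time_s: 11.12
tcp_pos: [0.5555, -0.0786, 0.177]
eef_rot: [-180.0, 0.0, -156.0]
contact_force: [0.6, -0.6, -0.3]
gripper_width: 0.0874
gripper_force: 0.0
[ 0.5555 -0.0786  0.177 ]
scene 0.83 [300. 220.] 546 z 0.0558 top [ 0.5865 -0.0847  0.0545] 221
scene 0.81 [230. 248.] 602 z 0.0676 top [0.5989 0.1357 0.0658] 268
scene 0.7 [350. 222.] 545 z 0.0558 top [ 0.5197 -0.1814  0.0542] 219
side 0.93 [308. 199.] 667 z 0.0573 top [ 0.584  -0.0816  0.0557] 312
side 0.75 [242. 247.] 957 z 0.0695 top [0.5957 0.1362 0.0681] 519
side 0.57 [355. 191.] 703 z 0.0573 top [ 0.5184 -0.1804  0.0557] 306
```

Seated: its lid is at 0.0695. Next tin.

```bash
python3 -m handwheel '[[0,2.9,-0.4,-3,0],[0,2.9,-0.4,-8,0],[0,2.9,-0.4,-12,0],[0,2.9,-0.4,-15.2,0],[0,2.9,-0.4,-15.2,0]]'; python3 -m handwheel '[[0.5,0,0,0,0],[0.5,0,0,0,0],[0.5,0,0,0,0],[0.5,0,0,0,0]]' 20;python3 -m handwheel '[[0.5,0,0,2,0],[0.5,0,0,4,0],[0.5,0,0,6,0],[0.5,0,0,7,0],[0.5,0,0,7,0],[0.5,0,0,7,0]]'; python3 weigh.py
```

```text
time_s: 11.95
tcp_pos: [0.5834, -0.0793, 0.0222]
eef_rot: [179.9, -0.3, -155.8]
contact_force: [-0.7, -0.3, 0.3]
gripper_width: 0.0878
gripper_force: 0.0
time_s: 12.45
tcp_pos: [0.5858, -0.0801, 0.0256]
eef_rot: [-180.0, 0.1, -155.9]
contact_force: [-0.5, 0.6, 5.9]
gripper_width: 0.0557
gripper_force: 20.0
time_s: 13.2
tcp_pos: [0.5846, -0.0801, 0.0937]
eef_rot: [180.0, -0.1, -155.9]
contact_force: [0.6, 0.9, -1.0]
gripper_width: 0.0558
gripper_force: 20.0
F [-0.28  0.04 -1.35] [0.45 0.65 0.37] M [ 0.016 -0.007 -0.002] [ 0.5851 -0.0801  0.0943] [ 1.7999e+02 -2.0000e-02 -1.5589e+02] 0.05553582476636233 19.999884835415287 13.6
```

Tin 2 weighs about 1.3 N, so it is the lightest and goes on top. The remaining one must be the heaviest.

```bash
python3 -m handwheel '[[0.5,0,1,3,0],[0.5,0.3,5,5,0],[0.5,0.6,10,5,0],[0.5,1,15,5,0],[0.5,1.2,19,5,0],[0.5,1.3,21.5,5,0],[0.5,1.3,21.6,4.5,0],[0.5,1.3,21.6,4.5,0]]';python3 -m handwheel '[[0.5,0,0,0,0],[0.5,0,0,0,0]]'
python3 - <<'E'
from h import *
from scipy.optimize import least_squares
s=get_state(); print(s["tcp_pos"].round(4))
for n in ("scene","side"):
    im,d=imaging.capture(n); cv2.imwrite(f"pics/{n}2.png",im[...,::-1]); W=cloud(n,d)
    c=imaging.get_calibration(n); R=cv2.Rodrigues(np.array(c["rvec"],float))[0]; cam=-R.T@np.array(c["tvec"],float).ravel(); print(n,"cam",cam.round(2))
    near=(d>0)&(np.hypot(W[...,0]-.598,W[...,1]-.135)<.036)
    for lo,hi in ((.03,.062),(.076,.095)):   # lower tin wall, upper tin wall below finger tips
        w=W[near&(W[...,2]>lo)&(W[...,2]<hi)][:,:2]
        f=least_squares(lambda q:np.hypot(*(w-q).T)-.028,[.598,.135],loss="soft_l1",f_scale=.001)
        print(lo,len(w),f.x.round(4))
cv2.imwrite("pics/crop2.png",cv2.resize(im[170:300,170:330,::-1],None,fx=4,fy=4,interpolation=cv2.INTER_CUBIC))
E
```

```text
time_s: 14.6
tcp_pos: [0.5977, 0.1353, 0.1389]
eef_rot: [-180.0, -0.1, -155.9]
contact_force: [-0.6, -0.5, -1.0]
gripper_width: 0.0559
gripper_force: 20.0
time_s: 14.85
tcp_pos: [0.5983, 0.1351, 0.1398]
eef_rot: [-180.0, 0.0, -156.0]
contact_force: [-0.4, -0.1, -1.3]
gripper_width: 0.0556
gripper_force: 20.0
[0.5983 0.1351 0.1398]
scene cam [-0.25  0.65  0.78]
0.03 251 [0.5988 0.1343]
0.076 0 [0.598 0.135]
side cam [0.22 0.54 0.6 ]
0.03 341 [0.5971 0.1352]
0.076 0 [0.598 0.135]
```

View pics/crop2.png

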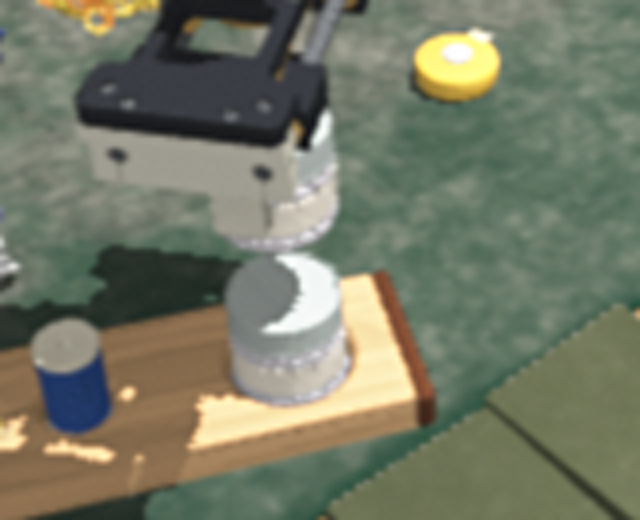

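The crop shows the held tin with its foot at (275,240), above the seated tin whose lid is at (285,290). I'll measure the offset between them.

```bash
cat > off.py <<'E'
from h import *
from scipy.optimize import least_squares
s=get_state(); z=s["tcp_pos"][2]; print(s["tcp_pos"].round(4))
for n in ("scene","side"):
    im,d=imaging.capture(n); W=cloud(n,d)
    near=(d>0)&(np.hypot(W[...,0]-.598,W[...,1]-.135)<.036)
    X=[]
    for lo,hi in ((.03,.062),(z-.020,z-.003)):
        w=W[near&(W[...,2]>lo)&(W[...,2]<hi)][:,:2]
        f=least_squares(lambda q:np.hypot(*(w-q).T)-.028,[.598,.135],loss="soft_l1",f_scale=.001); X.append(f.x)
        print(n,len(w),f.x.round(4))
    print("shift (cm)",((X[0]-X[1])*100).round(2))
E
python3 off.py
```

```text
[0.5983 0.1353 0.1397]
scene 243 [0.5988 0.1342]
scene 117 [0.5985 0.1354]
shift (cm) [ 0.03 -0.13]
side 342 [0.5971 0.1352]
side 145 [0.5968 0.136 ]
shift (cm) [ 0.03 -0.08]
```

```bash
python3 -m handwheel '[[0.5,0,-0.1,-1,0],[0.5,0,-0.1,-2.5,0],[0.5,0,-0.1,-3.5,0],[0.5,0,-0.1,-4,0],[0.5,0,-0.1,-4.3,0],[0.5,0,-0.1,-4.4,0],[0.5,0,-0.1,-4.4,0]]'; python3 weigh.py; python3 -m handwheel '[[0.5,0,0,-0.1,0],[0.5,0,0,-0.2,0],[0.5,0,0,-0.2,0],[0.5,0,0,-0.2,0]]'; python3 weigh.py
```

```text
time_s: 15.92
tcp_pos: [0.5983, 0.135, 0.0958]
eef_rot: [180.0, 0.0, -155.9]
contact_force: [1.5, 0.6, -0.8]
gripper_width: 0.0561
gripper_force: 20.0
F [-0.02 -0.18 -1.55] [0.32 0.45 0.54] M [ 0.025 -0.001  0.011] [0.5982 0.1349 0.0957] [ 1.8000e+02  1.0000e-02 -1.5589e+02] 0.055726562317660294 19.999891995503276 16.325
time_s: 16.82
tcp_pos: [0.5982, 0.1349, 0.0935]
eef_rot: [-180.0, -0.0, -155.9]
contact_force: [0.4, -0.0, -1.2]
gripper_width: 0.0556
gripper_force: 20.0
F [ 0.12  0.05 -1.53] [0.71 0.56 0.32] M [ 0.005 -0.008  0.011] [0.5982 0.1349 0.0936] [ 180.      0.   -155.89] 0.055534142555745375 19.999984581154422 17.225
```

```bash
python3 -m handwheel '[[0.5,0,0,-0.05,0],[0.5,0,0,-0.1,0],[0.5,0,0,-0.1,0],[0.5,0,0,-0.1,0]]'; python3 weigh.py
```

```text
time_s: 17.73
tcp_pos: [0.5984, 0.135, 0.0931]
eef_rot: [-180.0, 0.0, -155.9]
contact_force: [-2.4, 0.0, 4.9]
gripper_width: 0.0558
gripper_force: 20.0
F [-2.33 -0.02  5.82] [0.53 0.26 0.4 ] M [ 0.004  0.854 -0.009] [0.5984 0.1349 0.0931] [-1.7999e+02  3.0000e-02 -1.5588e+02] 0.05556154617686335 20.000687585616106 18.125
```

Contact came at the nested height (0.0931 − 0.0256 = 0.0675). I'm releasing and then checking.

```bash
python3 -m handwheel '[[0.5,0,0,0.05,0],[0.5,0,0,0.05,0],[0.3,0,0,0.05,0],[0.2,0,0,0.05,0],[0.1,0,0,0.05,0],[0,0,0,0.05,0],[0,0,0,0.05,0]]'; python3 -m handwheel '[[0,0,0,2,0],[0,0,0,5,0],[0,0,0,9,0],[0,-1,-5,10,0],[0,-3,-11,10,0],[0,-5,-17,10,0],[0,-7,-23,10,0],[0,-8,-27,10,0]]'
python3 - <<'E'
from h import *
print(get_state()["tcp_pos"].round(4))
for n in ("scene","side"):
    im,d=imaging.capture(n); cv2.imwrite(f"pics/{n}3.png",im[...,::-1]); W=cloud(n,d)
    for f in finder.cut_out(n,"tin_a")[:4]:
        m=f["region"]&(d>0); w=W[m]; top=w[w[:,2]>np.percentile(w[:,2],95)-.006]
        print(n,round(f["p"],2),np.round(f["pixel"]),m.sum(),"z",np.percentile(w[:,2],95).round(4),"top",((top.min(0)+top.max(0))/2).round(4),len(top))
cv2.imwrite("pics/crop3.png",cv2.resize(im[170:300,170:330,::-1],None,fx=4,fy=4,interpolation=cv2.INTER_CUBIC))
E
```

```text
time_s: 19.0
tcp_pos: [0.5982, 0.1349, 0.093]
eef_rot: [180.0, -0.0, -155.9]
contact_force: [0.1, 1.1, 0.1]
gripper_width: 0.0865
gripper_force: 0.0
time_s: 20.0
tcp_pos: [0.517, -0.1371, 0.1935]
eef_rot: [-180.0, 0.0, -155.9]
contact_force: [0.6, 0.1, 0.4]
gripper_width: 0.0875
gripper_force: 0.0
[ 0.517  -0.1371  0.1935]
scene 0.98 [228. 253.] 388 z 0.0661 top [0.5886 0.1436 0.0649] 68
scene 0.8 [348. 224.] 481 z 0.0555 top [ 0.5187 -0.1819  0.054 ] 200
scene 0.74 [228. 228.] 627 z 0.123 top [0.5962 0.1355 0.1213] 270
side 0.96 [353. 187.] 698 z 0.0573 top [ 0.5183 -0.1798  0.0556] 303
side 0.62 [240. 258.] 556 z 0.0684 top [0.5883 0.1444 0.0691] 106
side 0.61 [240. 231.] 1107 z 0.1249 top [0.5953 0.1371 0.1233] 556
```

View pics/crop3.png

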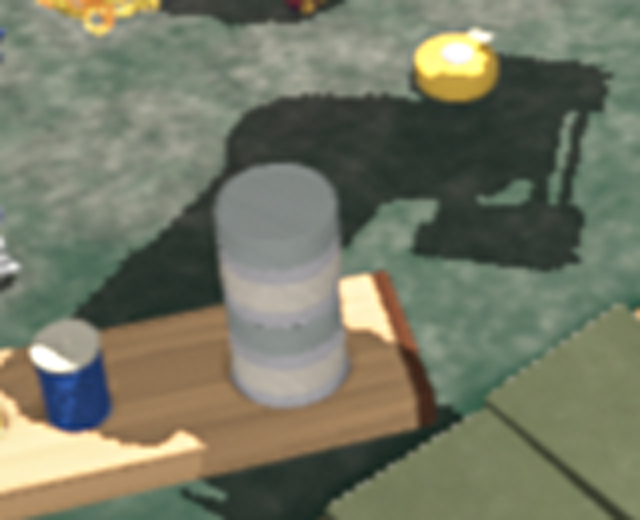

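The crop shows the two tins stacked square at (280,285), with the top lid at 0.125, the expected nested height. Now the heaviest tin.

```bash
python3 -m handwheel '[[0,0.1,-2,-3,0],[0,0.1,-4.3,-8,0],[0,0.1,-4.3,-12,0],[0,0.1,-4.3,-15,0],[0,0.1,-4.3,-16.8,0],[0,0.1,-4.3,-16.8,0]]'; python3 -m handwheel '[[0.5,0,0,0,0],[0.5,0,0,0,0],[0.5,0,0,0,0],[0.5,0,0,0,0],[0.5,0,0,0,0]]' 20;python3 -m handwheel '[[0.5,0,0,1,0],[0.5,0,0,3,0],[0.5,0,0,6,0],[0.5,0,0,9,0],[0.5,0,0,12,0],[0.5,0,0,14,0],[0.5,0,0,15,0],[0.5,0,0,15,0]]'; python3 weigh.py
```

```text
time_s: 20.95
tcp_pos: [0.5186, -0.1771, 0.0236]
eef_rot: [179.9, -0.2, -155.8]
contact_force: [-0.3, 1.1, 0.3]
gripper_width: 0.0878
gripper_force: 0.0
time_s: 21.58
tcp_pos: [0.5202, -0.1784, 0.026]
eef_rot: [-179.9, 0.1, -155.9]
contact_force: [0.5, -2.5, 6.8]
gripper_width: 0.0565
gripper_force: 20.0
time_s: 22.58
tcp_pos: [0.5188, -0.1779, 0.175]
eef_rot: [180.0, 0.0, -155.9]
contact_force: [0.2, 0.1, -5.9]
gripper_width: 0.0563
gripper_force: 20.0
F [ 0.49  0.13 -5.11] [0.55 0.48 0.46] M [0.001 0.005 0.005] [ 0.519  -0.1781  0.1745] [ 1.7997e+02 -5.0000e-02 -1.5590e+02] 0.05631420972588371 19.999486691958737 22.975
```

Tin 3 weighs about 5.1 N, so it is the heaviest. One last look before handing in.

```bash
python3 -m handwheel '[[0.5,0,0,0,0],[0.5,0,0,0,0],[0.5,0,0,0,0],[0.5,0,0,0,0]]'; python3 -c "
from h import *
im,d=imaging.capture('side'); cv2.imwrite('pics/crop4.png',cv2.resize(im[100:300,180:430,::-1],None,fx=3,fy=3,interpolation=cv2.INTER_CUBIC))"
```

```text
time_s: 23.48
tcp_pos: [0.5192, -0.1781, 0.1751]
eef_rot: [-180.0, 0.0, -155.9]
contact_force: [0.2, -0.3, -4.4]
gripper_width: 0.056
gripper_force: 20.0
```

View pics/crop4.png

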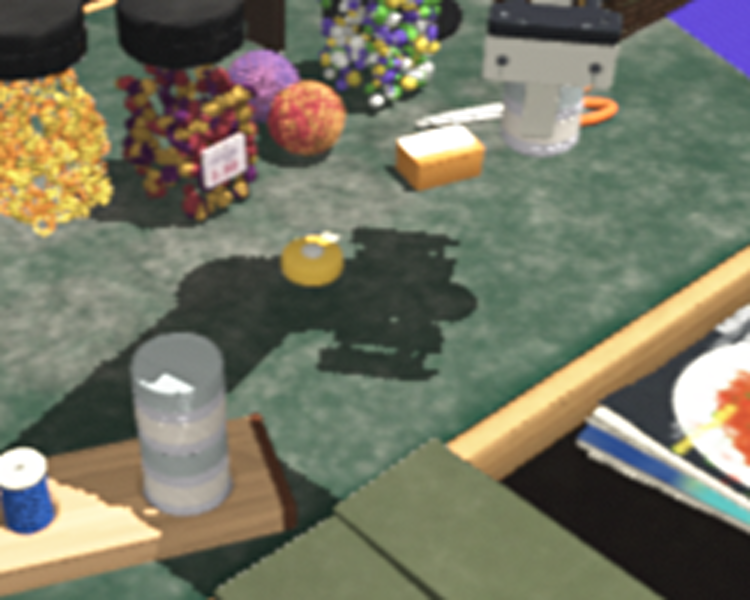

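The heaviest tin hangs upright in the fingers at (542,115). The stack stands straight at (182,420), and the tape and carton are where they were.

```bash
python3 -c "
from plant import r
print(r.close_job())"
```

```text
the job is handed in; nothing more can be done
None
```

The job is handed in at about 23.5 s of robot time, with no verdict returned: the middle tin (2.7 N) is seated in the well, the lightest (1.3 N) is nested on its lid, and the heaviest (5.1 N) is held upright about 15 cm above the counter.

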